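Sort the stage clamps and refit the stage insert

ROBOT

A 6-joint arm with a two-finger parallel gripper is mounted at the origin on the work surface. World frame = base frame: x ahead of the robot, y to its left, z up, the work surface at z = 0. Lengths are in m, angles in degrees, forces in N, time in s.
With the tool pointing down it reaches from about 0.25 to 0.725 m from the base axis. Payload 9.7 kg.
Tool frame: the origin (TCP) lies between the finger pads; the fingertips stand 17 mm ahead of it and the grasp point (between the pads) lies 2 mm behind it; z points along the fingers, y is the direction in which the jaws open and shut (so a half turn about z gives the same grasp; the last joint's range is limited). The gripper opens to 85 mm and grips with 20 to 120 N. Pads are 22 mm wide; open, the fingers measure 114 mm over their backs; the gripper's body (76 mm by 85 mm) begins 54 mm behind the grasp point. The pads swing forward as they close: fully open they stand 13 mm farther back than shut.
Start: joints at [76.49, 4.979, 10.078, 95.1, 0, 90], TCP at [0.128, 0.535, 0.248] pointing down, gripper open.
Joint ranges: [-179.16, 179.16], [-48.56, 103.87], [-65.8, 70.77], [-126.05, 130.52], [-82.76, 87.17], [-180, 180]. Speed limits (degrees/s): [127.2, 127.2, 147.25, 180, 180, 180].

INTERFACE

Orientations are given as [roll, pitch, yaw] about the fixed x, y, z axes, in that order (R = Rz(yaw) Ry(pitch) Rx(roll)).
In Python, from workcell import monitor, cams, order gives the robot as it stands. The module is installed in compiled form; this text tells all that it offers.
- The arm moves only by the shell command python3 -m handwheel 'ROWS' [OPENING] [FORCE]. ROWS is JSON, a list of rows, each a list of 6 numbers: the shift along the tool's x, y, z in m, then the turn, a rotation vector about the tool's x, y, z in degrees. In form: [[tx, ty, tz, wx, wy, wz], ...]. A call has exactly 8 rows; each row shifts and turns the commanded pose from where the row before left it, along the tool's axes as they then stand; what a row does not reach is not made up. A row lasts 1/12 s, in which the tool goes at most 41.7 mm and 7.16 degrees, less where a joint would pass 70% of its speed; a pose out of reach is approached as far as the arm can. A call is refused whole if a number of a shift passes 0.0417 or a number of a turn 7.16, either way. A call with a gripper value outside its range is refused whole. OPENING is the opening, from -1 (shut) to 1 (fully open), set as the call begins (- or left out, the last holds). The fingers move at their own pace and stop on an object; FORCE is the grip in N (left out, the last holds). Time passes only in rows, so rows that do not move let the fingers close, or fill a call up. It gives the time, the measured TCP pose, the force and the opening at its end, in the units of the state.
- monitor.get_obs(): the state, without advancing time (a new reading comes with each control period).
- cams.camera(name): name is "side" or "top" or "wrist"; returns a dict with "img" (400x640x3 uint8, red, green, blue), "depth" (400x640 float32, m along the optical axis (not along the pixel's ray), 0 where there is no reading), "fx", "fy", "cx", "cy" (pixels), "rvec" (rotation vector, rad) and "tvec" (3), from world to camera coordinates, as OpenCV has them; the wrist camera has in their place "tool_from_camera" (4x4, takes a point from camera to tool coordinates, whose origin is the TCP and whose axes are the flange's). Camera axes: x right, y down, z forward; pixel columns grow to the right and rows downward; lengths in m; the calibration is good to about 2 mm. A picture is of the moment at which its call begins: read the wrist's pose just before it.
- order.job_done(): hands the job in, once; it reports no verdict.
The state is a dict: "time": time; "q": joint angles; "qd": joint speeds; "joint_efforts": joint torques, N m; "ee_pos": TCP position; "tcp_rot": TCP orientation; "wrist_force": force on the tool from outside, world axes, zero at the start; "torque": the same for the moment, N m; "opening": finger opening in m.
Only numpy, scipy, OpenCV 4.12 (cv2) and the standard library are available. Lean on these libraries where they do the work, as an engineer would, in place of code of your own. Each camera call takes 0.05 s, during which the arm holds its last target. There are 200 camera calls.

TASK

Get the microscope's stage hardware back in order: sort all the spring clamps lying about by whether their handles give when squeezed, laying those that squeeze and spring back in the stock tray (plain solid walls) and the seized ones that will not give in the repair basket (open wire bars). Also lay the aluminium insert in the opening of the black stage plate and press it down until it is flush. Do not disturb the other things on the bench.

Things in the scene. Friction and masses are not known exactly. Their poses are not given: they have to be found in the camera images.
- clamp1: flat spring clamp like a big clothes-peg, 113 mm long, 16 thick, 0.12 kg: round steel knuckle, two steel jaws on one side (to x = 52 mm), two splayed black handles on the other (x = -11 to -61 mm). Origin: underside, below the knuckle's centre; z up, +x along the jaws. Best squeezed at x = -30 mm, near its centre of mass, where it is 45 mm wide (y) over the handles. May be absent (as any clamp may)
- clamp2: clamp of the same shape and axes as clamp1. How all clamps behave: held flat-on at x = -30 mm, a free one's handles start to close at about 4 N and with 20 N or more come in by some 10 mm, to about 34 mm over their outer faces, springing open when let go; a seized one stays at 43 to 46 mm even at 30 N. They look alike; which are seized changes from start to start
- clamp3: another clamp of the same shape, axes and behaviour, seized or free; may be absent. (Rules that speak of clamp1_lock, clamp2_lock .. mean a hidden catch inside each clamp that cannot be seen or read: low = seized, high = free)
- clamp4: another clamp of the same shape, axes and behaviour, seized or free; may be absent
- tray: the stock tray: shallow open steel tray with plain solid walls, fixed; outside 160 mm along its x, 260 mm along its y, 40 mm high, walls and floor 5 mm thick. Origin: underside centre, z up. Three clamps fit side by side lying along its x; further ones may lie on top
- basket: the repair basket: open basket of thin dark steel wires, fixed; same outside size as the tray (160 x 260 x 40 mm, 5 mm floor), same origin and axes. It and the tray stand on the two sides of the stage, either way round
- insert: the stage insert: flat aluminium plate 110 mm (its x) by 64 mm (its y) by 14 mm thick with a round glass window, lying flat, about 0.2 kg. Origin: underside centre, z up. The two ends of it are alike
- insert_top (a point): centre of the insert's upper face, 14 mm above its underside
- stage: a black microscope stage plate, 160 mm (its x) by 120 mm (its y) by 24 mm high, fixed to the bench, with a rectangular opening in its middle, 116 mm (x) by 70 mm (y), for the insert. Origin: underside centre, z up
- seat (a point): centre of the opening, level with the stage's upper face (24 mm above the bench)
- bed (a joint): the metal bed that is the opening's floor, m: 0 = up, 0.008 = fully down. Up, its face lies 6 mm below the stage's top, so the insert laid on it stands 8 mm proud; fully down it lies 14 mm below and the insert is flush. Friction holds it: it sinks only when pressed with more than about 7 N and stays where it is left

How it is judged (in metres and radians):
At the end, for the whole second after the job is handed in: Free clamps lie in the solid tray, seized ones in the wire basket (knuckle 45 mm or less from its middle along x, 108 along y, underside under 55 mm up, lean under 0.6 rad). Insert in the opening: centre within 5 mm, square to 0.08 rad, level to 0.04, face at most 2 mm proud. All at rest (((z of clamp1_lock in the frame of clamp1 above 0.0255 m and x of clamp1 in the frame of tray between -0.045 and 0.045 m and y of clamp1 in the frame of tray between -0.108 and 0.108 m and z of clamp1 in the frame of tray between -0.005 and 0.055 m) or (z of clamp1_lock in the frame of clamp1 below 0.0265 m and x of clamp1 in the frame of basket between -0.045 and 0.045 m and y of clamp1 in the frame of basket between -0.108 and 0.108 m and z of clamp1 in the frame of basket between -0.005 and 0.055 m)) and angle between each of clamp1, clamp2, clamp3, clamp4's own z axis and vertical below 0.6 rad and linear speed of each of clamp1, clamp2, clamp3, clamp4, insert below 0.02 m/s and ((z of clamp2_lock in the frame of clamp2 above 0.0255 m and x of clamp2 in the frame of tray between -0.045 and 0.045 m and y of clamp2 in the frame of tray between -0.108 and 0.108 m and z of clamp2 in the frame of tray between -0.005 and 0.055 m) or (z of clamp2_lock in the frame of clamp2 below 0.0265 m and x of clamp2 in the frame of basket between -0.045 and 0.045 m and y of clamp2 in the frame of basket between -0.108 and 0.108 m and z of clamp2 in the frame of basket between -0.005 and 0.055 m)) and ((z of clamp3_lock in the frame of clamp3 above 0.0255 m and x of clamp3 in the frame of tray between -0.045 and 0.045 m and y of clamp3 in the frame of tray between -0.108 and 0.108 m and z of clamp3 in the frame of tray between -0.005 and 0.055 m) or (z of clamp3_lock in the frame of clamp3 below 0.0265 m and x of clamp3 in the frame of basket between -0.045 and 0.045 m and y of clamp3 in the frame of basket between -0.108 and 0.108 m and z of clamp3 in the frame of basket between -0.005 and 0.055 m)) and ((z of clamp4_lock in the frame of clamp4 above 0.0255 m and x of clamp4 in the frame of tray between -0.045 and 0.045 m and y of clamp4 in the frame of tray between -0.108 and 0.108 m and z of clamp4 in the frame of tray between -0.005 and 0.055 m) or (z of clamp4_lock in the frame of clamp4 below 0.0265 m and x of clamp4 in the frame of basket between -0.045 and 0.045 m and y of clamp4 in the frame of basket between -0.108 and 0.108 m and z of clamp4 in the frame of basket between -0.005 and 0.055 m)) and horizontal distance between insert_top and seat below 0.005 m and angle between the x axis of insert and the x axis of stage, either way round below 0.08 rad and z of insert_top in the frame of stage between 0.02 and 0.026 m and angle between insert's own z axis and vertical below 0.04 rad); the robot touches nothing.
It fails at once if another thing on the bench (flask, tip box, bottle, jar, lens case, dishes, slide case) is moved more than 50 mm (distance of any of flask, tipbox, reagent, jar, lenscase, dishes, slidecase from where it was at the start of the episode above 0.05 m).
Of clamp1, clamp2, clamp3, clamp4 only 3 to 4 are there at a start; the rules pass over those that are not, and their reading is None.
At some moment in a run one of clamp1, clamp2, clamp3, clamp4 may be knocked a few centimetres aside while the robot is not near it.
Once in a run the grip may slacken for a moment while it holds something.
It also fails if it takes over 192 s, if anything falls off the work surface, if the arm or the gripper's body presses on something with over 40 N, if the wrist force passes 120 N, or if a joint passes its speed limit or range.

## Working session

There is one attempt and no reset: what is moved stays moved. The work goes in short steps, Python scripts to look and compute and a shell command to move; the robot and the scene stay as the last step left them, time stands still between calls to the robot, and variables do not carry over. Pictures are saved under pics/ and viewed, about 12 in all and at most 16, crops included, and the job is handed in when it is done.

```bash
ls; mkdir -p pics; cat > h.py <<'E'
import numpy as np, cv2
from workcell import monitor, cams, order
from scipy.spatial.transform import Rotation as R
def cloud(name):
    o=monitor.get_obs(); c=cams.camera(name); d=c['depth']
    v,u=np.indices(d.shape)
    P=np.stack([(u-c['cx'])/c['fx']*d,(v-c['cy'])/c['fy']*d,d],-1)
    if name=='wrist':
        T=c['tool_from_camera']; P=P@T[:3,:3].T+T[:3,3]
        Rt=R.from_euler('xyz',o['tcp_rot'],degrees=True).as_matrix()
        P=P@Rt.T+np.array(o['ee_pos'])
    else:
        Rm=cv2.Rodrigues(np.array(c['rvec'],float))[0]; P=(P-np.array(c['tvec']).ravel())@Rm
    P[d==0]=np.nan
    return c,P,o
def save(n,img): cv2.imwrite('pics/'+n+'.png',img[...,::-1])
E
python3 - <<'E'
from h import *
o=monitor.get_obs(); print({k:np.round(v,3) for k,v in o.items()})
for n in ['top','side','wrist']:
    c,P,o=cloud(n); save(n+'0',c['img']); np.save(n+'P.npy',P); np.save(n+'I.npy',c['img'])
    print(n,c['fx'],c.get('tvec'),c.get('rvec'),c.get('tool_from_camera'))
E
```

```text
pics
{'time': np.float64(0.0), 'q': array([76.49 ,  5.012, 10.035, 95.099,  0.   , 90.   ]), 'qd': array([-0.017,  0.051, -0.03 , -0.007,  0.05 ,  0.017]), 'joint_efforts': array([-0.0000e+00, -5.2039e+01,  4.6480e+01,  1.7000e-02, -0.0000e+00,
       -0.0000e+00]), 'ee_pos': array([0.128, 0.535, 0.248]), 'tcp_rot': array([-179.924,   -0.   ,  166.49 ]), 'wrist_force': array([ 0.336,  0.527, -1.05 ]), 'torque': array([-0.031,  0.018,  0.037]), 'opening': np.float64(0.085)}
top 380.9761038129501 [0.01602371 0.50768057 0.88803306] [ 2.11053529 -2.10745925  0.21811365] None
side 497.407582808129 [-0.47971031  0.12779615  1.27356541] [ 2.19978289 -0.28097524  0.10893587] None
wrist 327.308546098733 None None [[-2.13867151e-04 -9.44951401e-01 -3.27210642e-01  8.51581125e-02]
 [ 9.99999530e-01 -5.11556524e-04  8.23717108e-04  2.36840006e-04]
 [-9.45759373e-04 -3.27210312e-01  9.44951066e-01 -1.24790059e-01]
 [ 0.00000000e+00  0.00000000e+00  0.00000000e+00  1.00000000e+00]]
```

View pics/top0.png

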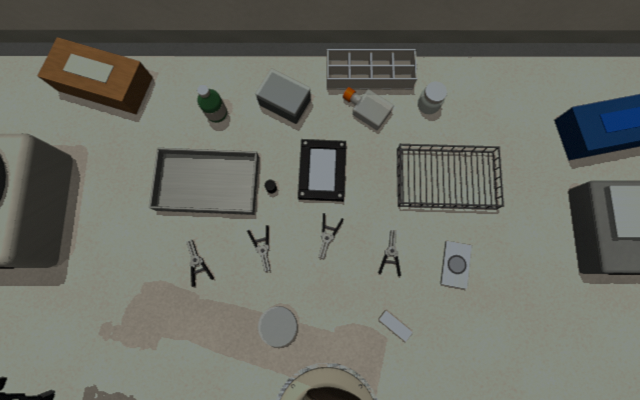

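View pics/side0.png

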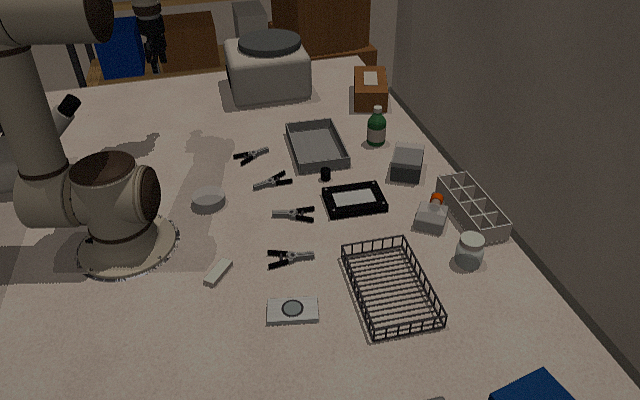

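```bash
python3 - <<'E'
from h import *
for n in ['top','side']:
    P=np.load(n+'P.npy'); I=np.load(n+'I.npy')
    z=P[...,2]; m=((z>0.006)&(z<0.12)&(P[...,0]>0.2)&(P[...,0]<0.8)&(abs(P[...,1])<0.5)).astype(np.uint8)
    k,l,s,ce=cv2.connectedComponentsWithStats(m)
    for i in range(1,k):
        if s[i,4]<30: continue
        q=P[l==i]; r=cv2.minAreaRect(q[:,:2].astype(np.float32)*1000)
        print(n,i,s[i,4],'px',ce[i].round(0),'mean',q.mean(0).round(3),'rect',np.round(r[0],0),np.round(r[1],0),round(r[2],1),'z',np.nanpercentile(q[:,2],[10,50,95]).round(3),'col',I[l==i].mean().round(0))
E
```

```text
top 1 645 px [212. 106.] mean [0.757 0.294 0.07 ] rect [766. 300.] [49. 60.] 29.1 z [0.024 0.08  0.106] col 41.0
top 2 1152 px [284. 103.] mean [0.774 0.112 0.054] rect [769. 119.] [138.  63.] 89.6 z [0.02  0.066 0.07 ] col 74.0
top 3 509 px [431. 101.] mean [ 0.78  -0.273  0.053] rect [ 782. -278.] [35. 61.] 0.1 z [0.02  0.054 0.077] col 93.0
top 4 914 px [371. 110.] mean [ 0.764 -0.119  0.033] rect [ 780. -111.] [112.  76.] 54.9 z [0.022 0.035 0.039] col 106.0
top 11 2750 px [321. 170.] mean [0.603 0.013 0.021] rect [605.  13.] [120. 162.] 87.4 z [0.016 0.022 0.027] col 71.0
top 13 928 px [450. 176.] mean [ 0.585 -0.318  0.032] rect [ 586. -314.] [261. 161.] 88.3 z [0.008 0.038 0.042] col 58.0
top 14 3400 px [202. 180.] mean [0.576 0.325 0.018] rect [572. 315.] [262. 161.] 87.7 z [0.006 0.009 0.041] col 89.0
top 141 134 px [270. 186.] mean [0.556 0.145 0.032] rect [558. 146.] [28. 28.] 73.6 z [0.018 0.035 0.038] col 32.0
top 275 314 px [327. 235.] mean [ 0.432 -0.001  0.016] rect [430.  -9.] [ 52. 114.] 84.7 z [0.013 0.016 0.019] col 83.0
top 278 347 px [261. 247.] mean [0.401 0.16
[... 1758 characters left out ...]
n [ 0.435 -0.008  0.013] rect [431.  -3.] [ 61. 112.] 73.3 z [0.008 0.014 0.018] col 43.0
side 86 658 px [466. 252.] mean [ 0.782 -0.296  0.048] rect [ 783. -285.] [33. 64.] 0.1 z [0.015 0.049 0.076] col 89.0
side 87 1226 px [392. 288.] mean [ 0.585 -0.334  0.03 ] rect [ 587. -316.] [268. 161.] 88.4 z [0.008 0.037 0.041] col 36.0
side 92 416 px [289. 257.] mean [ 0.386 -0.167  0.013] rect [ 391. -167.] [ 58. 112.] 82.7 z [0.008 0.014 0.018] col 44.0
side 116 308 px [220. 269.] mean [ 0.222 -0.167  0.015] rect [ 216. -169.] [84. 31.] 52.2 z [0.01  0.015 0.018] col 120.0
side 201 1284 px [292. 310.] mean [ 0.361 -0.329  0.014] rect [ 362. -326.] [ 69. 110.] 79.3 z [0.011 0.014 0.017] col 113.0
```

```bash
cat >> h.py <<'E'
def go(x,y,z,yaw):
    "turn about tool z, then shift in tool axes after the turn"
    o=monitor.get_obs(); p=np.array(o['ee_pos']); y0=o['tcp_rot'][2]
    t=(yaw-y0+180)%360-180; a=np.radians(y0+t); d=np.array([x,y,z])-p
    print('go: turn wz',round(-t,1),' shift',np.round([d[0]*np.cos(a)+d[1]*np.sin(a), d[0]*np.sin(a)-d[1]*np.cos(a), -d[2]],4),'tilt',np.round(o['tcp_rot'],2),'t',round(o['time'],1))
def blobs(P,zlo,zhi,minpx=300,near=None,rad=0.09):
    z=P[...,2]; m=(z>zlo)&(z<zhi)
    if near is not None: m&=np.hypot(P[...,0]-near[0],P[...,1]-near[1])<rad
    k,l,s,ce=cv2.connectedComponentsWithStats(m.astype(np.uint8))
    return [(P[l==i],ce[i],s[i]) for i in range(1,k) if s[i,4]>minpx]
def clampfit(q):
    xy=q[:,:2]; c=np.median(xy,0)*0+xy.mean(0); w,V=np.linalg.eigh(np.cov((xy-c).T)); a=V[:,1]
    u=(xy-c)@a; v=(xy-c)@np.array([-a[1],a[0]]); lo,hi=np.percentile(u,[0.3,99.7])
    wd=lambda m: np.ptp(np.percentile(v[m],[1,99]))
    if wd(u>hi-.02)>wd(u<lo+.02): a=-a; u=-u; lo,hi=-hi,-lo   # a = jaw direction
    v=(xy-c)@np.array([-a[1],a[0]])
    k=c+a*((lo+61e-3)+(hi-52e-3))/2
    s=abs((xy-k)@a+0.03)<.006; vs=np.percentile(v[s],[1,99])
    g=k-0.03*a+np.array([-a[1],a[0]])*vs.mean()
    return dict(knuckle=k.round(4),grasp=g.round(4),th=round(np.degrees(np.arctan2(a[1],a[0])),1),len=round(hi-lo,4),w30=round(np.ptp(vs),4),z=np.round(np.percentile(q[:,2],[5,50,95]),4))
E
python3 -c "
from h import *
go(0.342,0.319,0.15,201)"
```

```text
go: turn wz -34.5  shift [-0.1221 -0.2778  0.0978] tilt [-179.94    0.    166.49] t 0.1
```

```bash
python3 -m handwheel '[[0,0,0,0,0,-6.9],[0,0,0,0,0,-6.9],[0,0,0,0,0,-6.9],[0,0,0,0,0,-6.9],[0,0,0,0,0,-6.9],[-0.011,-0.025,0.009,0,0,0],[-0.011,-0.025,0.009,0,0,0],[-0.011,-0.025,0.009,0,0,0]]' 1 30
python3 -m handwheel '[[-0.011,-0.025,0.009,0,0,0],[-0.011,-0.025,0.009,0,0,0],[-0.011,-0.025,0.009,0,0,0],[-0.011,-0.025,0.009,0,0,0],[-0.011,-0.025,0.009,0,0,0],[-0.011,-0.025,0.009,0,0,0],[-0.011,-0.025,0.009,0,0,0],[-0.011,-0.025,0.009,0,0,0]]'
cat > look.py <<'E'
import sys
from h import *
c,P,o=cloud('wrist'); save(sys.argv[1],c['img'])
z0=P[...,2]; b=z0[(z0>-.01)&(z0<.006)]; print('bench z',np.nanmedian(b).round(4),'tcp',np.round(o['ee_pos'],4),np.round(o['tcp_rot'],1))
for q,ce,s in blobs(P,.009,.022,600):
    print(ce.round(),s[4],clampfit(q) if s[4]<40000 else q.mean(0))
E
python3 look.py w1
```

```text
time: 0.82
ee_pos: [0.1864, 0.4759, 0.2205]
tcp_rot: [-180.0, -0.0, -158.9]
wrist_force: [0.7, 0.3, -0.3]
opening: 0.0851
time: 1.48
ee_pos: [0.3406, 0.3202, 0.1487]
tcp_rot: [-180.0, -0.0, -159.0]
wrist_force: [1.0, 0.3, -0.1]
opening: 0.0853
bench z -0.0009 tcp [0.3406 0.3202 0.1487] [-180.   -0. -159.]
[119. 188.] 3335 {'knuckle': array([0.3933, 0.1623]), 'grasp': array([0.4224, 0.1693]), 'th': np.float64(-165.2), 'len': np.float64(0.1109), 'w30': np.float64(0.0426), 'z': array([0.0099, 0.0144, 0.0159])}
[317. 214.] 2610 {'knuckle': array([0.3704, 0.3288]), 'grasp': array([0.3425, 0.3178]), 'th': np.float64(21.5), 'len': np.float64(0.1109), 'w30': np.float64(0.0423), 'z': array([0.0101, 0.0147, 0.0161])}
[298. 344.] 1540 {'knuckle': array([0.4947, 0.3661]), 'grasp': array([0.4936, 0.3362]), 'th': np.float64(87.7), 'len': np.float64(0.1675), 'w30': np.float64(0.0019), 'z': array([0.0097, 0.0156, 0.0212])}
[622. 366.] 631 {'knuckle': array([0.4066, 0.6716]), 'grasp': array([0.3766, 0.6719]), 'th': np.float64(-0.6), 'len': np.float64(0.0592), 'w30': np.float64(0.0058), 'z': array([0.0096, 0.0158, 0.0215])}
```

View pics/w1.png

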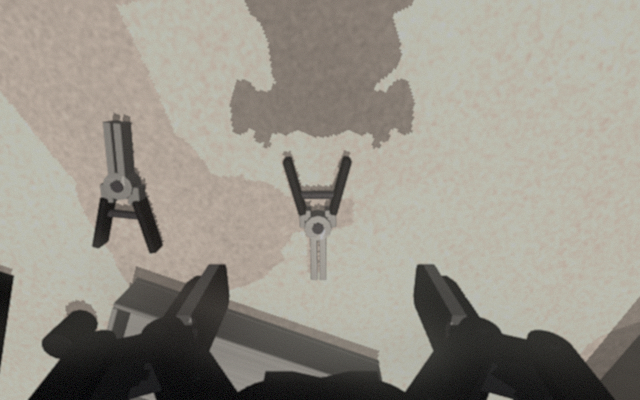

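```bash
python3 -m handwheel '[[-0.001,-0.003,0.019,0,0,-0.4],[0,0,0.019,0,0,0],[0,0,0.019,0,0,0],[0,0,0.019,0,0,0],[0,0,0.019,0,0,0],[0,0,0.019,0,0,0],[0,0,0.011,0,0,0],[0,0,0.006,0,0,0]]'
python3 -m handwheel '[[0,0,0,0,0,0],[0,0,0,0,0,0],[0,0,0,0,0,0],[0,0,0,0,0,0],[0,0,0,0,0,0],[0,0,0,0,0,0],[0,0,0,0,0,0],[0,0,0,0,0,0]]' -1 30
python3 -m handwheel '[[0,0,0,0,0,0],[0,0,0,0,0,0],[0,0,0,0,0,0],[0,0,0,0,0,0],[0,0,0,0,0,0],[0,0,0,0,0,0],[0,0,0,0,0,0],[0,0,0,0,0,0]]'
```

```text
time: 2.2
ee_pos: [0.3413, 0.3183, 0.0167]
tcp_rot: [-180.0, -0.1, -158.6]
wrist_force: [-0.2, -0.4, 0.6]
opening: 0.0849
time: 2.87
ee_pos: [0.3425, 0.3194, 0.0199]
tcp_rot: [180.0, 0.1, -158.6]
wrist_force: [-2.2, -2.9, 6.3]
opening: 0.0446
time: 3.53
ee_pos: [0.3425, 0.3194, 0.0199]
tcp_rot: [180.0, 0.1, -158.6]
wrist_force: [-1.1, -1.7, 5.7]
opening: 0.0448
```

```bash
python3 -m handwheel '[[0,0,-0.01,0,0,0],[0,0,-0.015,0,0,0],[0,0,-0.02,0,0,5.8],[0,0,-0.02,0,0,5.8],[0,0,-0.02,0,0,5.8],[0,0,-0.02,0,0,5.8],[0,0,0,0,0,0],[0,0,0,0,0,0]]'
python3 -c "
from h import *
go(0.558,-0.385,0.12,178.3)"
```

```text
time: 4.2
ee_pos: [0.3426, 0.3195, 0.1251]
tcp_rot: [179.9, 0.1, 178.3]
wrist_force: [-0.1, -0.5, -1.6]
opening: 0.0442
go: turn wz -0.0  shift [-0.2362 -0.6978  0.0051] tilt [1.7987e+02 1.3000e-01 1.7827e+02] t 4.2
```

```bash
for i in 1; do python3 -m handwheel '[[-0.005,-0.015,0,0,0,0],[-0.01,-0.03,0,0,0,0],[-0.01,-0.03,0,0,0,0],[-0.01,-0.03,0,0,0,0],[-0.01,-0.03,0,0,0,0],[-0.01,-0.03,0,0,0,0],[-0.01,-0.03,0,0,0,0],[-0.01,-0.03,0,0,0,0]]'
python3 -m handwheel '[[-0.01,-0.03,0,0,0,0],[-0.01,-0.03,0,0,0,0],[-0.01,-0.03,0,0,0,0],[-0.01,-0.03,0,0,0,0],[-0.01,-0.03,0,0,0,0],[-0.01,-0.03,0,0,0,0],[-0.01,-0.03,0,0,0,0],[-0.01,-0.03,0,0,0,0]]'
python3 -m handwheel '[[-0.01,-0.03,0,0,0,0],[-0.01,-0.03,0,0,0,0],[-0.01,-0.03,0,0,0,0],[-0.01,-0.03,0,0,0,0],[-0.01,-0.03,0,0,0,0],[-0.01,-0.03,0,0,0,0],[-0.01,-0.03,0,0,0,0],[0,0,0,0,0,0]]'
done
cat > rim.py <<'E'
import sys
from h import *
# fit a box rim/top in the wrist (or named) view: z range, near x y
n,x,y,zl,zh,rad=sys.argv[1],*map(float,sys.argv[2:7])
c,P,o=cloud(n)
if len(sys.argv)>7: save(sys.argv[7],c['img'])
z=P[...,2]; m=(z>zl)&(z<zh)&(np.hypot(P[...,0]-x,P[...,1]-y)<rad)
q=P[m]; r=cv2.minAreaRect((q[:,:2]*1000).astype(np.float32)); print(m.sum(),'rect',np.round(r[0],1),np.round(r[1],1),round(r[2],1),'z',np.percentile(q[:,2],[10,50,90]).round(4))
E
python3 rim.py wrist 0.586 -0.314 0.034 0.046 0.17 w2
python3 -c "
from h import *
go(0.558,-0.385,0.029,178.3)"
```

```text
time: 4.87
ee_pos: [0.4095, 0.0901, 0.1225]
tcp_rot: [-180.0, -0.1, 178.3]
wrist_force: [1.0, 1.0, -1.3]
opening: 0.0446
time: 5.53
ee_pos: [0.4819, -0.1523, 0.1223]
tcp_rot: [180.0, -0.1, 178.3]
wrist_force: [1.5, 0.7, -1.4]
opening: 0.0444
time: 6.2
ee_pos: [0.5456, -0.3671, 0.1205]
tcp_rot: [180.0, -0.1, 178.1]
wrist_force: [1.0, 0.4, -2.3]
opening: 0.0448
6563 rect [ 586.5 -315.6] [260.4 160.4] 88.5 z [0.037  0.0385 0.0396]
go: turn wz -0.1  shift [-0.0135 -0.0197  0.0918] tilt [ 1.7993e+02 -1.4000e-01  1.7816e+02] t 6.2
```

View pics/w2.png

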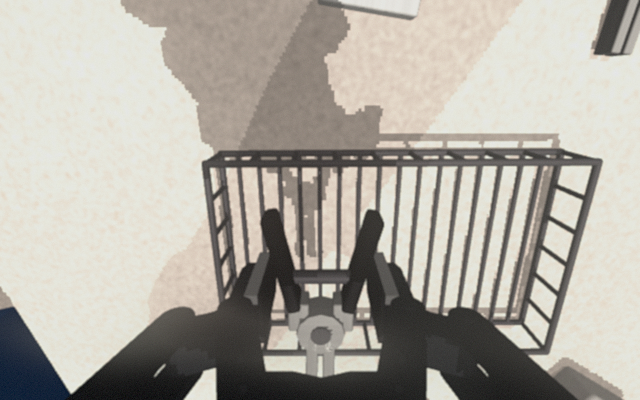

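```bash

python3 -m handwheel '[[-0.0135,-0.0215,0,0,0,0],[0,0,0.015,0,0,0],[0,0,0.018,0,0,0],[0,0,0.018,0,0,0],[0,0,0.018,0,0,0],[0,0,0.015,0,0,0],[0,0,0.008,0,0,0],[0,0,0,0,0,0]]'
python3 -m handwheel '[[0,0,0,0,0,0],[0,0,0,0,0,0],[0,0,0,0,0,0],[0,0,0,0,0,0],[0,0,0,0,0,0],[0,0,0,0,0,0],[0,0,-0.01,0,0,0],[0,0,-0.02,0,0,0]]' 0.46
python3 -m handwheel '[[0,0,-0.02,0,0,0],[0,0,-0.02,0,0,0],[0,0,-0.02,0,0,0],[0,0,-0.02,0,0,0],[0,0,-0.02,0,0,0],[0,0,0,0,0,0],[0,0,0,0,0,0],[0,0,0,0,0,0]]' 1
python3 - <<'E'
from h import *
c,P,o=cloud('wrist'); save('w3',c['img'])
for q,ce,s in blobs(P,.012,.03,500,(.57,-.387),.09): print(ce,s[4],clampfit(q))
for n in ['top']:
    c,P,o=cloud(n)
    for q,ce,s in blobs(P,.009,.022,100,(.4,0),.3): print(n,ce.round(),s[4],clampfit(q))
go(.391+.025,-.162,.15,174)
E
```

```text
time: 6.92
ee_pos: [0.5571, -0.3832, 0.0287]
tcp_rot: [179.9, -0.2, 178.3]
wrist_force: [0.2, 0.1, -1.7]
opening: 0.0445
time: 7.58
ee_pos: [0.5572, -0.384, 0.0595]
tcp_rot: [179.9, -0.2, 178.2]
wrist_force: [0.6, 0.3, -0.7]
opening: 0.0622
time: 8.25
ee_pos: [0.5582, -0.3847, 0.161]
tcp_rot: [180.0, -0.0, 178.2]
wrist_force: [0.1, 0.3, -0.6]
opening: 0.0855
[320.56531792 207.17495183] 2595 {'knuckle': array([ 0.5863, -0.3854]), 'grasp': array([ 0.5563, -0.3843]), 'th': np.float64(-2.3), 'len': np.float64(0.1111), 'w30': np.float64(0.0419), 'z': array([0.0144, 0.0196, 0.0211])}
top [321. 169.] 1094 {'knuckle': array([0.6116, 0.0132]), 'grasp': array([0.5816, 0.0143]), 'th': np.float64(-2.3), 'len': np.float64(0.1207), 'w30': np.float64(0.0625), 'z': array([0.0144, 0.0179, 0.0208])}
top [327. 235.] 308 {'knuckle': array([0.4245, 0.0016]), 'grasp': array([ 0.4533, -0.0069]), 'th': np.float64(163.6), 'len': np.float64(0.1112), 'w30': np.float64(0.0401), 'z': array([0.0116, 0.016 , 0.0189])}
top [261. 248.] 328 {'knuckle': array([0.3935, 0.1622]), 'grasp': array([0.4225, 0.1699]), 'th': np.float64(-165.8), 'len': np.float64(0.1105), 'w30': np.float64(0.0414), 'z': array([0.0107, 0.0158, 0.0192])}
top [391. 253.] 346 {'knuckle': array([ 0.395 , -0.1616]), 'grasp': array([ 0.3653, -0.1573]), 'th': np.float64(-6.1), 'len': np.float64(0.1109), 'w30': np.float64(0.041), 'z': array([0.0107, 0.0156, 0.0187])}
top [444. 265.] 133 {'knuckle': array([ 0.3684, -0.2936]), 'grasp': array([ 0.3387, -0.2895]), 'th': np.float64(-9.4), 'len': np.float64(0.1061), 'w30': np.float64(0.0079), 'z': array([0.0101, 0.0137, 0.0169])}
top [395. 326.] 446 {'knuckle': array([ 0.2166, -0.1602]), 'grasp': array([ 0.1976, -0.1834]), 'th': np.float64(51.0), 'len': np.float64(0.0811), 'w30': np.float64(0.029), 'z': array([0.0133, 0.0163, 0.0189])}
go: turn wz 4.2  shift [0.1644 0.2064 0.0101] tilt [ 1.7994e+02 -9.0000e-02  1.7819e+02] t 8.3
```

```bash

python3 -m handwheel '[[0,0,0,0,0,4.2],[0.016,0.015,0.001,0,0,0],[0.025,0.024,0.001,0,0,0],[0.025,0.024,0.001,0,0,0],[0.025,0.024,0.001,0,0,0],[0.025,0.024,0.001,0,0,0],[0.025,0.024,0.001,0,0,0],[0.025,0.024,0.001,0,0,0]]'
python3 -m handwheel '[[0.025,0.024,0.001,0,0,0],[0.016,0.015,0.001,0,0,0],[0.009,0.0085,0.001,0,0,0],[0,0,0,0,0,0],[0,0,0,0,0,0],[0,0,0,0,0,0],[0,0,0,0,0,0],[0,0,0,0,0,0]]'
python3 - <<'E'
from h import *
c,P,o=cloud('wrist'); save('w4',c['img'])
for q,ce,s in blobs(P,.009,.022,600,(.365,-.157),.25):
    f=clampfit(q); print(ce.round(),s[4],f)
    if np.hypot(*(f['grasp']-o['ee_pos'][:2]))<.06 and .1<f['len']<.12: go(*f['grasp'],.023,f['th']+180)
E
```

```text
time: 9.02
ee_pos: [0.4082, -0.2079, 0.1531]
tcp_rot: [180.0, -0.1, 174.0]
wrist_force: [1.0, 1.2, 1.3]
opening: 0.0854
time: 9.68
ee_pos: [0.3655, -0.1573, 0.151]
tcp_rot: [180.0, -0.0, 174.0]
wrist_force: [-0.1, 0.3, -1.0]
opening: 0.0851
[310.  14.] 1913 {'knuckle': array([ 0.2302, -0.1598]), 'grasp': array([ 0.2366, -0.1304]), 'th': np.float64(-105.8), 'len': np.float64(0.0545), 'w30': np.float64(0.0208), 'z': array([0.0132, 0.0149, 0.0162])}
[127. 201.] 9210 {'knuckle': array([ 0.3653, -0.3232]), 'grasp': array([ 0.3357, -0.3183]), 'th': np.float64(-10.5), 'len': np.float64(0.1091), 'w30': np.float64(0.0629), 'z': array([0.0117, 0.013 , 0.0143])}
[317. 212.] 2567 {'knuckle': array([ 0.3949, -0.1634]), 'grasp': array([ 0.3651, -0.1597]), 'th': np.float64(-7.2), 'len': np.float64(0.1112), 'w30': np.float64(0.0425), 'z': array([0.0102, 0.0147, 0.016 ])}
go: turn wz 1.2  shift [ 0.     -0.0025  0.128 ] tilt [ 1.7999e+02 -4.0000e-02  1.7396e+02] t 9.7
[502. 241.] 2817 {'knuckle': array([ 0.4249, -0.0013]), 'grasp': array([ 0.4538, -0.0096]), 'th': np.float64(165.3), 'len': np.float64(0.1114), 'w30': np.float64(0.0426), 'z': array([0.0099, 0.0146, 0.0161])}
```

```bash
python3 -m handwheel '[[0,-0.0025,0.019,0,0,1.2],[0,0,0.019,0,0,0],[0,0,0.019,0,0,0],[0,0,0.019,0,0,0],[0,0,0.019,0,0,0],[0,0,0.017,0,0,0],[0,0,0.01,0,0,0],[0,0,0.004,0,0,0]]'
python3 -m handwheel '[[0,0,0,0,0,0],[0,0,0,0,0,0],[0,0,0,0,0,0],[0,0,0,0,0,0],[0,0,0,0,0,0],[0,0,0,0,0,0],[0,0,0,0,0,0],[0,0,0,0,0,0]]' -1 30
python3 -m handwheel '[[0,0,0,0,0,0],[0,0,0,0,0,0],[0,0,0,0,0,0],[0,0,0,0,0,0],[0,0,-0.01,0,0,0],[0,0,-0.02,0,0,0],[0,0,-0.03,0,0,0],[0,0,-0.04,0,0,0]]'
```

```text
time: 10.4
ee_pos: [0.3642, -0.1591, 0.0237]
tcp_rot: [180.0, -0.1, 172.8]
wrist_force: [-1.1, 0.2, 0.3]
opening: 0.0855
time: 11.07
ee_pos: [0.3659, -0.16, 0.0274]
tcp_rot: [-179.9, 0.2, 172.8]
wrist_force: [-4.3, -0.7, 12.3]
opening: 0.0334
time: 11.73
ee_pos: [0.3637, -0.1587, 0.1253]
tcp_rot: [179.9, -0.2, 172.8]
wrist_force: [1.1, 0.2, -1.7]
opening: 0.0329
```

```bash
python3 -m handwheel '[[0,0,0,0,0,-4.9],[-0.005,0.015,0,0,0,0],[-0.009,0.031,0,0,0,0],[-0.009,0.031,0,0,0,0],[-0.009,0.031,0,0,0,0],[-0.009,0.031,0,0,0,0],[-0.009,0.031,0,0,0,0],[-0.009,0.031,0,0,0,0]]'
python3 -m handwheel '[[-0.009,0.031,0,0,0,0],[-0.009,0.031,0,0,0,0],[-0.009,0.031,0,0,0,0],[-0.009,0.031,0,0,0,0],[-0.009,0.031,0,0,0,0],[-0.009,0.031,0,0,0,0],[-0.009,0.031,0,0,0,0],[-0.009,0.031,0,0,0,0]]'
python3 -m handwheel '[[-0.009,0.031,0,0,0,0],[-0.009,0.031,0,0,0,0],[-0.009,0.031,0,0,0,0],[-0.005,0.015,0,0,0,0],[0,0,0,0,0,0],[0,0,0,0,0,0],[0,0,0,0,0,0],[0,0,0,0,0,0]]'
python3 rim.py wrist 0.572 0.315 0.034 0.046 0.17 w5
python3 -c "
from h import *
go(0.549,0.388,0.036,177.7)"
```

```text
time: 12.4
ee_pos: [0.4323, 0.0409, 0.1263]
tcp_rot: [180.0, 0.1, 177.7]
wrist_force: [1.2, -0.7, -1.3]
opening: 0.0328
time: 13.07
ee_pos: [0.5142, 0.2859, 0.126]
tcp_rot: [180.0, 0.0, 177.7]
wrist_force: [0.4, -0.6, -1.0]
opening: 0.0325
time: 13.73
ee_pos: [0.5502, 0.3899, 0.1258]
tcp_rot: [-180.0, 0.0, 177.7]
wrist_force: [0.5, -0.0, -0.7]
opening: 0.0329
7878 rect [572.1 298.3] [291.4 160.8] 87.8 z [0.0354 0.0384 0.0395]
go: turn wz -0.1  shift [ 0.0011 -0.0019  0.0899] tilt [1.7999e+02 2.0000e-02 1.7764e+02] t 13.8
```

```bash

python3 -m handwheel '[[0.001,-0.002,0.01,0,0,0],[0,0,0.016,0,0,0],[0,0,0.018,0,0,0],[0,0,0.018,0,0,0],[0,0,0.015,0,0,0],[0,0,0.01,0,0,0],[0,0,0.005,0,0,0],[0,0,0,0,0,0]]'
python3 -m handwheel '[[0,0,0,0,0,0],[0,0,0,0,0,0],[0,0,0,0,0,0],[0,0,0,0,0,0],[0,0,0,0,0,0],[0,0,0,0,0,0],[0,0,-0.01,0,0,0],[0,0,-0.02,0,0,0]]' 0.5
python3 -m handwheel '[[0,0,-0.02,0,0,0],[0,0,-0.02,0,0,0],[0,0,-0.02,0,0,0],[0,0,-0.02,0,0,0],[0,0,-0.02,0,0,0],[0,0,0,0,0,0],[0,0,0,0,0,0],[0,0,0,0,0,0]]' 1
python3 - <<'E'
from h import *
c,P,o=cloud('wrist'); save('w6',c['img'])
for q,ce,s in blobs(P,.012,.03,500,(.57,.387),.055): print(ce,s[4],clampfit(q))
c,P,o=cloud('top')
for q,ce,s in blobs(P,.009,.022,100,(.42,0.08),.18): print('top',ce.round(),s[4],clampfit(q))
go(.4225,.1695,.15,195)
E
```

```text
time: 14.45
ee_pos: [0.5488, 0.388, 0.0334]
tcp_rot: [-180.0, -0.0, 177.7]
wrist_force: [0.7, -0.1, -1.1]
opening: 0.0325
time: 15.12
ee_pos: [0.548, 0.388, 0.0614]
tcp_rot: [-179.8, -0.2, 177.7]
wrist_force: [-0.9, 0.6, 0.0]
opening: 0.0642
time: 15.78
ee_pos: [0.549, 0.3887, 0.163]
tcp_rot: [-180.0, -0.0, 177.7]
wrist_force: [-0.7, 0.2, -0.8]
opening: 0.0857
[327.49122807 208.25605681] 2394 {'knuckle': array([0.5757, 0.3945]), 'grasp': array([0.5457, 0.3964]), 'th': np.float64(1.1), 'len': np.float64(0.1053), 'w30': np.float64(0.0446), 'z': array([0.0141, 0.0196, 0.0211])}
top [320. 183.] 360 {'knuckle': array([0.5658, 0.0105]), 'grasp': array([0.5725, 0.0398]), 'th': np.float64(-106.1), 'len': np.float64(0.0725), 'w30': np.float64(0.0438), 'z': array([0.015 , 0.0179, 0.0205])}
top [327. 235.] 312 {'knuckle': array([0.4246, 0.0018]), 'grasp': array([ 0.4532, -0.0073]), 'th': np.float64(163.7), 'len': np.float64(0.1108), 'w30': np.float64(0.0409), 'z': array([0.0114, 0.016 , 0.0188])}
top [261. 247.] 330 {'knuckle': array([0.3937, 0.1622]), 'grasp': array([0.4226, 0.1699]), 'th': np.float64(-165.5), 'len': np.float64(0.1093), 'w30': np.float64(0.0417), 'z': array([0.0109, 0.0158, 0.0188])}
go: turn wz -17.3  shift [ 0.1786 -0.1788  0.0121] tilt [-1.7994e+02 -8.0000e-02  1.7769e+02] t 15.9
```

```bash

python3 -m handwheel '[[0,0,0,0,0,-5.7],[0,0,0,0,0,-5.7],[0,0,0,0,0,-5.7],[0.015,-0.015,0.002,0,0,0],[0.025,-0.025,0.002,0,0,0],[0.025,-0.025,0.002,0,0,0],[0.025,-0.025,0.002,0,0,0],[0.025,-0.025,0.002,0,0,0]]'
python3 -m handwheel '[[0.025,-0.025,0.002,0,0,0],[0.023,-0.023,0.001,0,0,0],[0.014,-0.015,0,0,0,0],[0,0,0,0,0,0],[0,0,0,0,0,0],[0,0,0,0,0,0],[0,0,0,0,0,0],[0,0,0,0,0,0]]'
cat > near.py <<'E'
import sys
from h import *
c,P,o=cloud('wrist'); save(sys.argv[1],c['img'])
for q,ce,s in blobs(P,.009,.022,600,o['ee_pos'],.25):
    f=clampfit(q); print(ce.round(),s[4],f)
    if np.hypot(*(f['grasp']-o['ee_pos'][:2]))<.08 and .1<f['len']<.12 and .035<f['w30']<.05: go(*f['grasp'],.026,f['th']+(180 if abs(f['th'])<90 else 0))
E
python3 near.py w7
```

```text
time: 16.55
ee_pos: [0.4658, 0.2467, 0.1519]
tcp_rot: [-180.0, -0.1, -165.2]
wrist_force: [0.1, -0.4, 0.9]
opening: 0.0856
time: 17.22
ee_pos: [0.4237, 0.1721, 0.1499]
tcp_rot: [-180.0, -0.0, -165.2]
wrist_force: [0.0, 0.2, -0.4]
opening: 0.0852
[111. 146.] 3596 {'knuckle': array([0.4253, 0.0015]), 'grasp': array([ 0.454 , -0.0074]), 'th': np.float64(163.5), 'len': np.float64(0.1108), 'w30': np.float64(0.0422), 'z': array([0.0099, 0.0144, 0.016 ])}
[316. 161.] 2870 {'knuckle': array([0.3938, 0.161 ]), 'grasp': array([0.4229, 0.1684]), 'th': np.float64(-165.4), 'len': np.float64(0.1104), 'w30': np.float64(0.042), 'z': array([0.0105, 0.0148, 0.0163])}
go: turn wz 0.2  shift [ 0.0016 -0.0033  0.1239] tilt [-1.8000e+02 -4.0000e-02 -1.6517e+02] t 17.3
[121. 257.] 1322 {'knuckle': array([0.5261, 0.0112]), 'grasp': array([0.5273, 0.0412]), 'th': np.float64(-92.9), 'len': np.float64(0.1195), 'w30': np.float64(0.0021), 'z': array([0.0098, 0.0158, 0.0215])}
[348. 286.] 934 {'knuckle': array([0.5298, 0.1968]), 'grasp': array([0.4883, 0.1961]), 'th': np.float64(-42.7), 'len': np.float64(0.1592), 'w30': np.float64(0.0138), 'z': array([0.0098, 0.0158, 0.0214])}
[113. 303.] 3417 {'knuckle': array([0.5747, 0.0049]), 'grasp': array([0.5864, 0.0325]), 'th': np.float64(-114.5), 'len': np.float64(0.0765), 'w30': np.float64(0.0654), 'z': array([0.0154, 0.0164, 0.0177])}
```

```bash
python3 -m handwheel '[[0.0015,-0.0033,0.019,0,0,0.2],[0,0,0.019,0,0,0],[0,0,0.019,0,0,0],[0,0,0.019,0,0,0],[0,0,0.019,0,0,0],[0,0,0.016,0,0,0],[0,0,0.009,0,0,0],[0,0,0.004,0,0,0]]'
python3 -m handwheel '[[0,0,0,0,0,0],[0,0,0,0,0,0],[0,0,0,0,0,0],[0,0,0,0,0,0],[0,0,0,0,0,0],[0,0,0,0,0,0],[0,0,0,0,0,0],[0,0,0,0,0,0]]' -1 30
python3 -m handwheel '[[0,0,0,0,0,0],[0,0,0,0,0,0],[0,0,0,0,0,0],[0,0,0,0,0,0],[0,0,-0.01,0,0,0],[0,0,-0.02,0,0,0],[0,0,-0.03,0,0,0],[0,0,-0.04,0,0,0]]'
```

```text
time: 17.93
ee_pos: [0.4222, 0.1679, 0.0248]
tcp_rot: [-180.0, -0.1, -165.4]
wrist_force: [0.2, 0.4, 0.0]
opening: 0.0855
time: 18.6
ee_pos: [0.4244, 0.1682, 0.0287]
tcp_rot: [-180.0, 0.2, -165.4]
wrist_force: [-0.9, -1.1, 10.9]
opening: 0.0326
time: 19.27
ee_pos: [0.4215, 0.1674, 0.1261]
tcp_rot: [-180.0, -0.2, -165.4]
wrist_force: [1.0, 0.6, -1.0]
opening: 0.0325
```

```bash
python3 -m handwheel '[[0,0,0,0,0,5.6],[0,0,0,0,0,5.6],[0,0,0,0,0,5.6],[-0.013,0.011,0,0,0,0],[-0.022,0.02,0,0,0,0],[-0.022,0.02,0,0,0,0],[-0.022,0.02,0,0,0,0],[-0.022,0.02,0,0,0,0]]'
python3 -m handwheel '[[-0.022,0.02,0,0,0,0],[-0.022,0.02,0,0,0,0],[-0.022,0.02,0,0,0,0],[-0.003,0.001,0,0,0,0],[0,0,0,0,0,0],[0,0,0,0,0,0],[0,0,0,0,0,0],[0,0,0,0,0,0]]'
python3 -c "
from h import *
c,P,o=cloud('wrist'); save('w8',c['img'])
go(0.598,0.313,0.035,177.7)"
```

```text
time: 19.93
ee_pos: [0.5283, 0.2559, 0.127]
tcp_rot: [180.0, 0.0, 177.8]
wrist_force: [-0.2, -0.3, -0.7]
opening: 0.032
time: 20.6
ee_pos: [0.5981, 0.3126, 0.1272]
tcp_rot: [180.0, 0.0, 177.8]
wrist_force: [0.6, -0.4, -1.3]
opening: 0.0315
go: turn wz 0.1  shift [0.0001 0.0003 0.0922] tilt [1.7998e+02 4.0000e-02 1.7777e+02] t 20.6
```

View pics/w8.png

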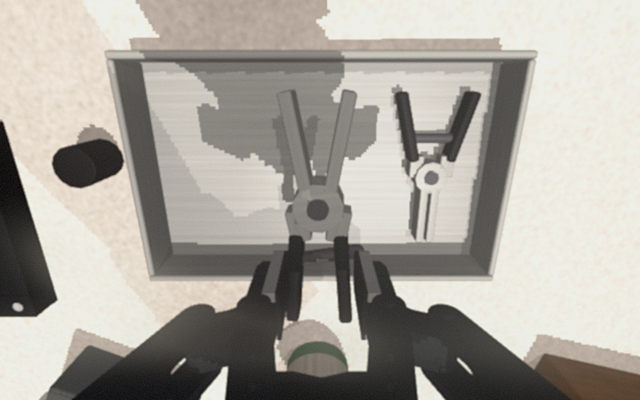

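```bash

python3 -m handwheel '[[0,0,0.01,0,0,0],[0,0,0.016,0,0,0],[0,0,0.018,0,0,0],[0,0,0.018,0,0,0],[0,0,0.015,0,0,0],[0,0,0.01,0,0,0],[0,0,0.005,0,0,0],[0,0,0,0,0,0]]'
python3 -m handwheel '[[0,0,0,0,0,0],[0,0,0,0,0,0],[0,0,0,0,0,0],[0,0,0,0,0,0],[0,0,0,0,0,0],[0,0,0,0,0,0],[0,0,-0.01,0,0,0],[0,0,-0.02,0,0,0]]' 0.5
python3 -m handwheel '[[0,0,-0.02,0,0,0],[0,0,-0.02,0,0,0],[0,0,-0.02,0,0,0],[0,0,-0.02,0,0,0],[0,0,-0.02,0,0,0],[0,0,0,0,0,0],[0,0,0,0,0,0],[0,0,0,0,0,0]]' 1
python3 - <<'E'
from h import *
c,P,o=cloud('wrist'); save('w9',c['img'])
for q,ce,s in blobs(P,.012,.03,500,(.57,.34),.1): print(ce,s[4],clampfit(q))
c,P,o=cloud('top')
for q,ce,s in blobs(P,.009,.022,100,(.42,0.0),.12): print('top',ce.round(),s[4],clampfit(q))
go(.4535,-.008,.15,164)
E
```

```text
time: 21.32
ee_pos: [0.5981, 0.313, 0.0346]
tcp_rot: [-180.0, -0.0, 177.8]
wrist_force: [-0.6, 0.1, 0.3]
opening: 0.0316
time: 21.98
ee_pos: [0.5973, 0.3126, 0.0624]
tcp_rot: [-179.9, -0.2, 177.8]
wrist_force: [0.1, 0.0, -0.7]
opening: 0.0641
time: 22.65
ee_pos: [0.5985, 0.3132, 0.164]
tcp_rot: [-180.0, -0.0, 177.8]
wrist_force: [-0.2, -0.8, -0.7]
opening: 0.0853
[318.94972875 160.61012658] 2765 {'knuckle': array([0.5683, 0.3131]), 'grasp': array([0.5983, 0.3132]), 'th': np.float64(-179.8), 'len': np.float64(0.1107), 'w30': np.float64(0.0424), 'z': array([0.0151, 0.0198, 0.0212])}
[416.59424242 151.75575758] 3300 {'knuckle': array([0.5802, 0.3939]), 'grasp': array([0.5502, 0.3948]), 'th': np.float64(-3.3), 'len': np.float64(0.1112), 'w30': np.float64(0.0424), 'z': array([0.0139, 0.0196, 0.0212])}
[348.73852459 242.07295082] 1220 {'knuckle': array([0.6482, 0.3324]), 'grasp': array([0.6493, 0.3624]), 'th': np.float64(-92.3), 'len': np.float64(0.1231), 'w30': np.float64(0.0014), 'z': array([0.0131, 0.0212, 0.0291])}
top [327. 235.] 310 {'knuckle': array([0.4246, 0.0017]), 'grasp': array([ 0.4532, -0.0073]), 'th': np.float64(163.8), 'len': np.float64(0.1108), 'w30': np.float64(0.041), 'z': array([0.0115, 0.0156, 0.0191])}
go: turn wz 13.8  shift [ 0.0506 -0.3484  0.0131] tilt [-1.7995e+02 -9.0000e-02  1.7779e+02] t 22.8
```

Clamps in the tray are both good. On to the last clamp.

```bash

python3 -m handwheel '[[0,0,0,0,0,6.9],[0,0,0,0,0,6.9],[0.003,-0.015,0,0,0,0],[0.0042,-0.029,0.001,0,0,0],[0.0042,-0.029,0.001,0,0,0],[0.0042,-0.029,0.001,0,0,0],[0.0042,-0.029,0.001,0,0,0],[0.0042,-0.029,0.001,0,0,0]]'
python3 -m handwheel '[[0.0042,-0.029,0.001,0,0,0],[0.0042,-0.029,0.001,0,0,0],[0.0042,-0.029,0.001,0,0,0],[0.0042,-0.029,0.001,0,0,0],[0.0042,-0.029,0.001,0,0,0],[0.0042,-0.029,0.001,0,0,0],[0.0015,-0.014,0.002,0,0,0],[0,0,0,0,0,0]]'
python3 near.py w10
```

```text
time: 23.42
ee_pos: [0.5301, 0.1648, 0.1581]
tcp_rot: [-179.9, -0.1, 164.0]
wrist_force: [0.2, 0.4, 0.5]
opening: 0.0851
time: 24.08
ee_pos: [0.4524, -0.0093, 0.1504]
tcp_rot: [-179.9, -0.1, 163.8]
wrist_force: [0.7, 0.7, 0.7]
opening: 0.0854
[323. 164.] 2848 {'knuckle': array([4.25e-01, 4.00e-04]), 'grasp': array([ 0.4538, -0.008 ]), 'th': np.float64(163.6), 'len': np.float64(0.1109), 'w30': np.float64(0.0414), 'z': array([0.0105, 0.0147, 0.0162])}
go: turn wz 0.3  shift [-0.0006  0.0004  0.1246] tilt [-1.7999e+02 -5.0000e-02  1.6385e+02] t 24.1
[573. 214.] 1767 {'knuckle': array([0.5504, 0.1874]), 'grasp': array([0.5193, 0.1858]), 'th': np.float64(-12.8), 'len': np.float64(0.1326), 'w30': np.float64(0.003), 'z': array([0.0096, 0.0157, 0.0214])}
[371. 261.] 1014 {'knuckle': array([0.5257, 0.0108]), 'grasp': array([0.527 , 0.0408]), 'th': np.float64(-92.6), 'len': np.float64(0.1186), 'w30': np.float64(0.0017), 'z': array([0.0099, 0.0158, 0.0215])}
[386. 330.] 6309 {'knuckle': array([0.6127, 0.013 ]), 'grasp': array([0.5828, 0.012 ]), 'th': np.float64(0.5), 'len': np.float64(0.1134), 'w30': np.float64(0.063), 'z': array([0.0155, 0.0166, 0.0177])}
```

```bash
python3 -m handwheel '[[-0.0006,0.0004,0.019,0,0,0.3],[0,0,0.019,0,0,0],[0,0,0.019,0,0,0],[0,0,0.019,0,0,0],[0,0,0.019,0,0,0],[0,0,0.016,0,0,0],[0,0,0.009,0,0,0],[0,0,0.004,0,0,0]]'
python3 -m handwheel '[[0,0,0,0,0,0],[0,0,0,0,0,0],[0,0,0,0,0,0],[0,0,0,0,0,0],[0,0,0,0,0,0],[0,0,0,0,0,0],[0,0,0,0,0,0],[0,0,0,0,0,0]]' -1 30
python3 -m handwheel '[[0,0,0,0,0,0],[0,0,0,0,0,0],[0,0,0,0,0,0],[0,0,0,0,0,0],[0,0,-0.01,0,0,0],[0,0,-0.02,0,0,0],[0,0,-0.03,0,0,0],[0,0,-0.04,0,0,0]]'
```

```text
time: 24.8
ee_pos: [0.4538, -0.0063, 0.0256]
tcp_rot: [-180.0, -0.1, 163.7]
wrist_force: [-0.6, -0.2, -0.6]
opening: 0.0859
time: 25.47
ee_pos: [0.4561, -0.0077, 0.0299]
tcp_rot: [-180.0, 0.3, 163.7]
wrist_force: [-2.1, -2.2, 13.3]
opening: 0.0327
time: 26.13
ee_pos: [0.4531, -0.007, 0.1271]
tcp_rot: [-180.0, -0.2, 163.7]
wrist_force: [1.0, -0.5, -1.6]
opening: 0.0319
```

```bash
python3 -m handwheel '[[0,0,0,0,0,-7],[0,0,0,0,0,-7],[-0.007,0.014,0,0,0,0],[-0.0147,0.028,0,0,0,0],[-0.0147,0.028,0,0,0,0],[-0.0147,0.028,0,0,0,0],[-0.0147,0.028,0,0,0,0],[-0.0147,0.028,0,0,0,0]]'
python3 -m handwheel '[[-0.0147,0.028,0,0,0,0],[-0.0147,0.028,0,0,0,0],[-0.0147,0.028,0,0,0,0],[-0.0074,0.0155,0,0,0,0],[0,0,0,0,0,0],[0,0,0,0,0,0],[0,0,0,0,0,0],[0,0,0,0,0,0]]'
python3 -c "
from h import *
go(0.595,0.241,0.036,177.7)"
```

```text
time: 26.8
ee_pos: [0.5418, 0.1451, 0.128]
tcp_rot: [180.0, 0.0, 177.7]
wrist_force: [0.2, 0.3, -0.3]
opening: 0.0317
time: 27.47
ee_pos: [0.5964, 0.2401, 0.1277]
tcp_rot: [-180.0, 0.0, 177.6]
wrist_force: [-1.0, 0.8, -1.6]
opening: 0.0317
go: turn wz -0.1  shift [0.0014 0.0009 0.0917] tilt [-180.      0.    177.65] t 27.5
```

```bash

python3 -m handwheel '[[0.0014,0.0009,0.01,0,0,0],[0,0,0.016,0,0,0],[0,0,0.018,0,0,0],[0,0,0.018,0,0,0],[0,0,0.015,0,0,0],[0,0,0.01,0,0,0],[0,0,0.005,0,0,0],[0,0,0,0,0,0]]'
python3 -m handwheel '[[0,0,0,0,0,0],[0,0,0,0,0,0],[0,0,0,0,0,0],[0,0,0,0,0,0],[0,0,0,0,0,0],[0,0,0,0,0,0],[0,0,-0.01,0,0,0],[0,0,-0.02,0,0,0]]' 0.32
python3 -m handwheel '[[0,0,-0.02,0,0,0],[0,0,-0.02,0,0,0],[0,0,-0.02,0,0,0],[0,0,-0.02,0,0,0],[0,0,-0.02,0,0,0],[0,0,0,0,0,0],[0,0,0,0,0,0],[0,0,0,0,0,0]]' 1
python3 - <<'E'
from h import *
c,P,o=cloud('wrist'); save('w11',c['img'])
for q,ce,s in blobs(P,.012,.03,800,(.57,.3),.13): print(ce,s[4],clampfit(q))
for n in ['top','side']:
    c,P,o=cloud(n); save(n+'1',c['img'])
    for q,ce,s in blobs(P,.009,.022,100,(.4,0.0),.36): print(n,ce.round(),s[4],clampfit(q))
go(.361,-.322,.15,169.5)
E
```

```text
time: 28.13
ee_pos: [0.5949, 0.2414, 0.0358]
tcp_rot: [-180.0, 0.0, 177.7]
wrist_force: [-0.4, -1.3, 0.8]
opening: 0.0319
time: 28.8
ee_pos: [0.594, 0.2413, 0.0635]
tcp_rot: [-179.9, -0.2, 177.7]
wrist_force: [0.3, 0.2, -0.5]
opening: 0.0565
time: 29.47
ee_pos: [0.5952, 0.2418, 0.165]
tcp_rot: [-180.0, -0.0, 177.7]
wrist_force: [-0.4, 0.3, 0.3]
opening: 0.0855
[318.55615942 160.13478261] 2760 {'knuckle': array([0.5649, 0.2413]), 'grasp': array([0.5949, 0.2414]), 'th': np.float64(-179.5), 'len': np.float64(0.1103), 'w30': np.float64(0.0419), 'z': array([0.015 , 0.0197, 0.0211])}
[402.71781701 159.27608347] 3115 {'knuckle': array([0.5682, 0.3121]), 'grasp': array([0.5982, 0.3123]), 'th': np.float64(-179.9), 'len': np.float64(0.1105), 'w30': np.float64(0.0424), 'z': array([0.0139, 0.0196, 0.0212])}
[500.64023052 151.19923161] 3644 {'knuckle': array([0.5798, 0.3931]), 'grasp': array([0.5498, 0.3944]), 'th': np.float64(-3.0), 'len': np.float64(0.1107), 'w30': np.float64(0.0429), 'z': array([0.0136, 0.0194, 0.0212])}
[382.92027224 242.04521147] 2057 {'knuckle': array([0.6467, 0.2924]), 'gr
[... 2073 characters left out ...]
ay([ 0.0847, -0.0069]), 'grasp': array([ 0.0913, -0.038 ]), 'th': np.float64(82.7), 'len': np.float64(0.192), 'w30': np.float64(0.0383), 'z': array([0.0095, 0.0127, 0.0193])}
side [217. 271.] 369 {'knuckle': array([ 0.2135, -0.1733]), 'grasp': array([ 0.2322, -0.1498]), 'th': np.float64(-129.7), 'len': np.float64(0.0843), 'w30': np.float64(0.0306), 'z': array([0.0108, 0.0154, 0.0181])}
side [291. 309.] 1157 {'knuckle': array([ 0.3661, -0.3268]), 'grasp': array([ 0.3365, -0.3211]), 'th': np.float64(-6.9), 'len': np.float64(0.1098), 'w30': np.float64(0.0641), 'z': array([0.0112, 0.0139, 0.0165])}
go: turn wz 8.2  shift [ 0.1272 -0.5969  0.0141] tilt [-1.7995e+02 -1.0000e-01  1.7769e+02] t 29.6
```

View pics/w11.png

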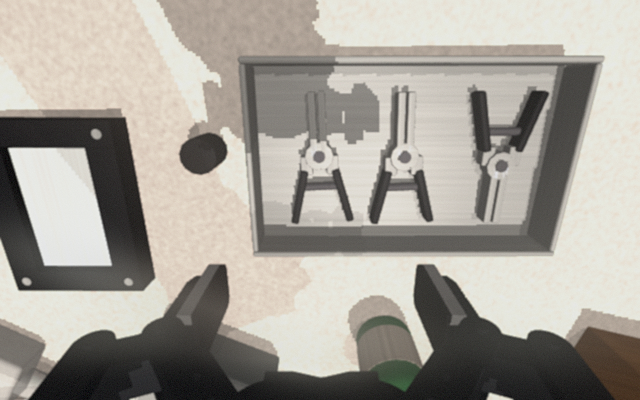

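```bash

python3 -m handwheel '[[-0.0025,-0.029,0,0,0,0],[-0.0025,-0.029,0,0,0,0],[-0.0025,-0.029,0,0,0,0],[-0.0025,-0.029,0,0,0,0],[-0.0025,-0.029,0,0,0,0],[-0.0025,-0.029,0,0,0,0],[-0.0025,-0.029,0,0,0,0],[-0.0025,-0.026,0,0,0,0]]'
python3 -m handwheel '[[0,0,0,0,0,0],[0,0,0,0,0,0],[0,0,0,0,0,0],[0,0,0,0,0,0],[0,0,0,0,0,0],[0,0,0,0,0,0],[0,0,0,0,0,0],[0,0,0,0,0,0]]'
cat > stage.py <<'E'
import sys
from h import *
c,P,o=cloud('wrist'); save(sys.argv[1],c['img']); z=P[...,2]
near=np.hypot(P[...,0]-.605,P[...,1]-.013)<.12
def rep(n,m):
    k,l,s,ce=cv2.connectedComponentsWithStats(cv2.morphologyEx(m.astype(np.uint8),cv2.MORPH_OPEN,np.ones((3,3))))
    i=1+s[1:,4].argmax(); q=P[l==i]; r=cv2.minAreaRect((q[:,:2]*1000).astype(np.float32))
    print(n,s[i],'rect',np.round(r[0],1),np.round(r[1],1),round(r[2],2),'z',np.percentile(q[:,2],[5,50,95]).round(4))
rep('stage top',near&(z>.020)&(z<.028)&(c['img'].mean(-1)<90))
rep('bed',near&(z>.012)&(z<.020)&(c['img'].mean(-1)>90))
E
python3 stage.py w12; cp pics/w12.png pics/w12b.png
```

```text
time: 30.28
ee_pos: [0.6056, 0.0105, 0.1645]
tcp_rot: [-180.0, -0.1, 177.7]
wrist_force: [0.6, -1.4, -0.1]
opening: 0.085
time: 30.95
ee_pos: [0.606, 0.0127, 0.1653]
tcp_rot: [180.0, 0.0, 177.7]
wrist_force: [0.3, -0.4, 0.2]
opening: 0.0854
stage top [  244    93   152   179 14050] rect [606.1  12. ] [119.  159.3] 87.72 z [0.0219 0.0231 0.0242]
bed [ 280  123   80  125 9367] rect [607.1  11.8] [ 66.2 114.6] 87.43 z [0.0154 0.0166 0.0177]
```

View pics/w12.png

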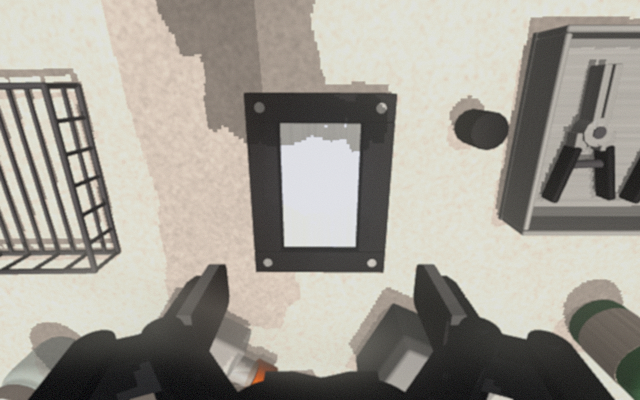

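```bash

python3 -m handwheel '[[0,0,0,0,0,4.1],[0,0,0,0,0,4.1],[0.007,-0.014,0.001,0,0,0],[0.0138,-0.0288,0.001,0,0,0],[0.0138,-0.0288,0.001,0,0,0],[0.0138,-0.0288,0.001,0,0,0],[0.0138,-0.0288,0.001,0,0,0],[0.0138,-0.0288,0.001,0,0,0]]'
python3 -m handwheel '[[0.0138,-0.0288,0.001,0,0,0],[0.0138,-0.0288,0.001,0,0,0],[0.0138,-0.0288,0.001,0,0,0],[0.0138,-0.0288,0.001,0,0,0],[0.0138,-0.0288,0.001,0,0,0],[0.0138,-0.0288,0.001,0,0,0],[0.0138,-0.0288,0.001,0,0,0],[0.007,-0.014,0.001,0,0,0]]'
cat > ins.py <<'E'
import sys
from h import *
c,P,o=cloud('wrist'); save(sys.argv[1],c['img']); z=P[...,2]
m=(z>.009)&(z<.02)&(np.hypot(P[...,0]-.361,P[...,1]+.322)<.09)
k,l,s,ce=cv2.connectedComponentsWithStats(m.astype(np.uint8)); i=1+s[1:,4].argmax(); q=P[l==i]
r=cv2.minAreaRect((q[:,:2]*1000).astype(np.float32)); print(s[i],'rect',np.round(r[0],1),np.round(r[1],1),round(r[2],2),'z',np.percentile(q[:,2],[5,50,95]).round(4))
a=r[2]+(90 if r[1][1]>r[1][0] else 0); a=a if a>90 else a+180
go(r[0][0]/1000,r[0][1]/1000,.027,a)
E
python3 ins.py w13
```

```text
time: 31.67
ee_pos: [0.5015, -0.1301, 0.1593]
tcp_rot: [-180.0, 0.0, 169.5]
wrist_force: [0.6, -0.4, 0.9]
opening: 0.0855
time: 32.33
ee_pos: [0.3595, -0.3244, 0.1515]
tcp_rot: [-180.0, 0.0, 169.4]
wrist_force: [0.8, 0.9, -0.3]
opening: 0.0852
[ 282  127   80  125 9328] rect [ 361.1 -323.6] [ 64.1 110.3] 79.55 z [0.012  0.0132 0.0145]
go: turn wz -0.2  shift [-0.002   0.002   0.1242] tilt [-1.7994e+02 -2.0000e-02  1.6933e+02] t 32.4
```

```bash

cat > tip.py <<'E'
from h import *
o=monitor.get_obs(); c=cams.camera('wrist'); d=c['depth']; v,u=np.indices(d.shape)
P=np.stack([(u-c['cx'])/c['fx']*d,(v-c['cy'])/c['fy']*d,d],-1); T=c['tool_from_camera']; P=P@T[:3,:3].T+T[:3,3]
m=(d>0)&(v>255)&(P[...,2]<.06)&(P[...,2]>-.06)&(abs(P[...,0])<.03)
for s in (-1,1):
    q=P[m&(s*P[...,1]>0)]; 
    if len(q): j=np.percentile(q[:,2],[50,95,99,99.9]); print(s,len(q),'tool z',j.round(4),'tip y',q[q[:,2]>j[1]].mean(0).round(4))
print('opening',o['opening'])
E
python3 tip.py
python3 -m handwheel '[[-0.002,0.002,0.03,0,0,-0.2],[0,0,0.03,0,0,0],[0,0,0.02,0,0,0],[0,0,0.007,0,0,0],[0,0,0,0,0,0],[0,0,0,0,0,0],[0,0,0,0,0,0],[0,0,0,0,0,0]]' 0.69
python3 tip.py
```

```text
-1 12053 tool z [-0.0476 -0.0072  0.0005  0.0041] tip y [ 0.0046 -0.0445 -0.0024]
1 12032 tool z [-0.0476 -0.0074  0.0008  0.0043] tip y [ 0.0045  0.0449 -0.0025]
opening 0.08554403379990878
time: 33.1
ee_pos: [0.3645, -0.3212, 0.0659]
tcp_rot: [-179.9, 0.1, 169.7]
wrist_force: [-0.1, -0.1, -0.2]
opening: 0.072
-1 13923 tool z [-0.0437  0.0527  0.0536  0.0543] tip y [-0.0225 -0.0193  0.0533]
1 13664 tool z [-0.0439  0.0525  0.0534  0.0541] tip y [-0.0221  0.0156  0.0531]
opening 0.07200460000596359
```

```bash
sed -i 's/<.06)&(P\[...,2\]>/<.035)\&(P[...,2]>/' tip.py; python3 tip.py; python3 ins.py w14
```

```text
-1 12565 tool z [-0.0446 -0.0042  0.0047  0.0091] tip y [ 0.0051 -0.0384  0.0013]
1 12573 tool z [-0.0447 -0.0043  0.0047  0.0086] tip y [0.0051 0.0387 0.0012]
opening 0.07220646697957477
[  257   139   117   171 18262] rect [ 360.9 -323.6] [ 64.2 109.8] 79.43 z [0.0121 0.0133 0.0145]
go: turn wz 0.3  shift [ 0.0026 -0.0031  0.0382] tilt [-1.7996e+02  7.0000e-02  1.6969e+02] t 33.2
```

```bash

python3 -m handwheel '[[0.0026,-0.0031,0.01,0,0,0.3],[0,0,0.01,0,0,0],[0,0,0.01,0,0,0],[0,0,0.008,0,0,0],[0,0,0.005,0,0,0],[0,0,0.0035,0,0,0],[0,0,0,0,0,0],[0,0,0,0,0,0]]'
python3 -c "
from h import *
go(.361,-.3236,.0187,169.45)"
```

```text
time: 33.92
ee_pos: [0.3606, -0.3233, 0.0178]
tcp_rot: [180.0, -0.0, 169.4]
wrist_force: [-0.1, -0.4, 0.4]
opening: 0.0722
go: turn wz -0.1  shift [-0.0005 -0.0002 -0.0009] tilt [ 1.800e+02 -1.000e-02  1.694e+02] t 33.9
```

```bash

python3 -m handwheel '[[0,0,-0.0005,0,0,0],[0,0,0,0,0,0],[0,0,0,0,0,0],[0,0,0,0,0,0],[0,0,0,0,0,0],[0,0,0,0,0,0],[0,0,0,0,0,0],[0,0,0,0,0,0]]' -1 60
python3 -m handwheel '[[0,0,0,0,0,0],[0,0,-0.01,0,0,0],[0,0,-0.02,0,0,0],[0,0,-0.03,0,0,0],[0,0,-0.03,0,0,0],[0,0,-0.01,0,0,0],[0,0,0,0,0,0],[0,0,0,0,0,0]]'
python3 - <<'E'
from h import *
go(.606,.012,.118,177.7)
c,P,o=cloud('wrist'); save('w15',c['img']); z=P[...,2]
Rt=R.from_euler('xyz',o['tcp_rot'],degrees=True).as_matrix(); Q=(P-np.array(o['ee_pos']))@Rt
m=(c['img'].mean(-1)>100)&(np.hypot(Q[...,0],Q[...,1])<.075)&(Q[...,2]>-.01)&(Q[...,2]<.03)
k,l,s,ce=cv2.connectedComponentsWithStats(m.astype(np.uint8)); i=1+s[1:,4].argmax(); q=Q[l==i]
r=cv2.minAreaRect((q[:,:2]*1000).astype(np.float32)); print(s[i],'tool-frame rect',np.round(r[0],1),np.round(r[1],1),round(r[2],2))
A=np.c_[q[:,:2],np.ones(len(q))]; print('plane',np.linalg.lstsq(A,q[:,2],rcond=None)[0].round(4))
E
```

```text
time: 34.58
ee_pos: [0.3609, -0.3237, 0.0192]
tcp_rot: [-180.0, 0.1, 169.4]
wrist_force: [-2.8, 0.8, 6.0]
opening: 0.0613
time: 35.25
ee_pos: [0.3605, -0.3233, 0.1178]
tcp_rot: [-180.0, 0.0, 169.4]
wrist_force: [-0.1, -0.3, -2.6]
opening: 0.0618
go: turn wz -8.3  shift [-2.318e-01  3.449e-01 -2.000e-04] tilt [-180.      0.    169.39] t 35.2
[  213   159   191   213 21068] tool-frame rect [-0.8 -3.5] [ 82.  110.9] 89.88
plane [-0.0001 -0.0001  0.0061]
```

View pics/w15.png

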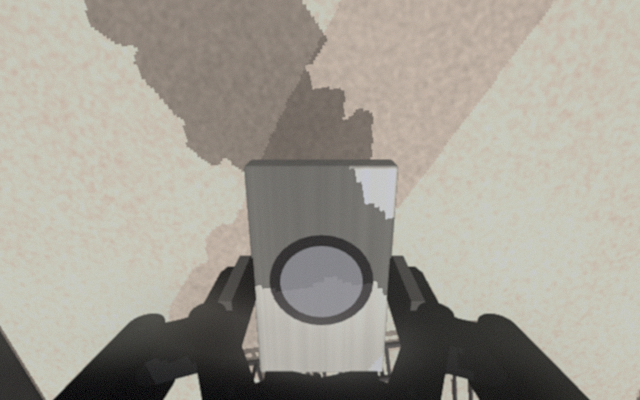

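```bash

python3 -m handwheel '[[0,0,0,0,0,-4.1],[0,0,0,0,0,-4.2],[-0.009,0.0133,0,0,0,0],[-0.0178,0.0265,0,0,0,0],[-0.0178,0.0265,0,0,0,0],[-0.0178,0.0265,0,0,0,0],[-0.0178,0.0265,0,0,0,0],[-0.0178,0.0265,0,0,0,0]]'
python3 -m handwheel '[[-0.0178,0.0265,0,0,0,0],[-0.0178,0.0265,0,0,0,0],[-0.0178,0.0265,0,0,0,0],[-0.0178,0.0265,0,0,0,0],[-0.0178,0.0265,0,0,0,0],[-0.0178,0.0265,0,0,0,0],[-0.0178,0.0265,0,0,0,0],[-0.009,0.0133,0,0,0,0]]'
python3 -m handwheel '[[0,0,0.01,0,0,0],[0,0,0.015,0,0,0],[0,0,0.015,0,0,0],[0,0,0.01,0,0,0],[0,0,0,0,0,0],[0,0,0,0,0,0],[0,0,0,0,0,0],[0,0,0,0,0,0]]'
cat > rel.py <<'E'
import sys
from h import *
c,P,o=cloud('wrist'); save(sys.argv[1],c['img']); z=P[...,2]; I=c['img'].mean(-1)
Rt=R.from_euler('xyz',o['tcp_rot'],degrees=True).as_matrix(); Q=(P-np.array(o['ee_pos']))@Rt
# front part (tool x>0.02) of insert and stage
m=(I>90)&(abs(Q[...,1])<.06)&(Q[...,0]>.0)&(Q[...,0]<.1)&(abs(Q[...,2]-.006)<.004)
q=Q[m]; print('insert',len(q),'y',np.percentile(q[:,1],[.5,99.5]).round(4),'xmax',np.percentile(q[:,0],99.7).round(4),'z',np.median(q[:,2]).round(4))
m=(z>.020)&(z<.027)&(I<90)&(np.hypot(P[...,0]-.606,P[...,1]-.012)<.12)
q=Q[m]; print('stage',len(q),'y',np.percentile(q[:,1],[.3,99.7]).round(4),'xmax',np.percentile(q[:,0],99.7).round(4))
print('opening',o['opening']); go(.606,.012,.040,177.7)
E
python3 rel.py w16
```

```text
time: 35.97
ee_pos: [0.464, -0.1799, 0.116]
tcp_rot: [179.9, -0.2, 177.7]
wrist_force: [1.8, -1.1, -2.9]
opening: 0.0616
time: 36.63
ee_pos: [0.6063, 0.0145, 0.1153]
tcp_rot: [180.0, -0.2, 177.8]
wrist_force: [-0.1, -0.2, -2.0]
opening: 0.0618
time: 37.3
ee_pos: [0.6062, 0.0114, 0.0692]
tcp_rot: [180.0, 0.1, 177.7]
wrist_force: [-1.0, 0.5, -1.7]
opening: 0.0616
insert 15850 y [-0.0312  0.0321] xmax 0.0545 z 0.006
stage 18495 y [-0.0585  0.0597] xmax 0.0801
opening 0.06160445011216073
go: turn wz -0.0  shift [0.0003 0.0005 0.0293] tilt [1.8000e+02 9.0000e-02 1.7768e+02] t 37.4
```

View pics/w16.png

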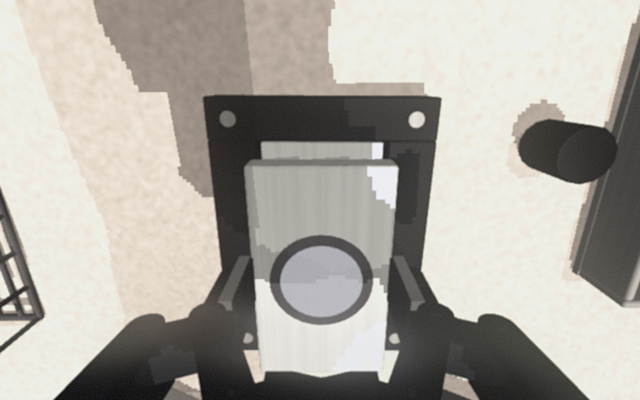

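```bash

python3 -m handwheel '[[0.001,0,0.006,0,0,0],[0,0,0.006,0,0,0],[0,0,0.006,0,0,0],[0,0,0.005,0,0,0],[0,0,0.004,0,0,0],[0,0,0.0025,0,0,0],[0,0,0,0,0,0],[0,0,0,0,0,0]]'
python3 rel.py w17
```

```text
time: 38.02
ee_pos: [0.6048, 0.0117, 0.0387]
tcp_rot: [-180.0, -0.0, 177.7]
wrist_force: [-0.2, 0.2, -2.1]
opening: 0.0612
insert 15797 y [-0.0311  0.0319] xmax 0.0545 z 0.006
stage 28126 y [-0.0587  0.0595] xmax 0.0786
opening 0.06121460772444669
go: turn wz -0.0  shift [-0.0011  0.0003 -0.0011] tilt [1.8000e+02 1.0000e-02 1.7769e+02] t 38.1
```

```bash

python3 -m handwheel '[[0,0,0.001,0,0,0],[0,0,0,0,0,0],[0,0,0,0,0,0],[0,0,0,0,0,0],[0,0,0,0,0,0],[0,0,0,0,0,0],[0,0,0,0,0,0],[0,0,0,0,0,0]]' 0.69
python3 -m handwheel '[[0,0,-0.005,0,0,0],[0,0,-0.02,0,0,0],[0,0,-0.025,0,0,0],[0,0,-0.025,0,0,0],[0,0,-0.02,0,0,0],[0,0,-0.01,0,0,0],[0,0,0,0,0,0],[0,0,0,0,0,0]]'
cat > seat.py <<'E'
import sys
from h import *
c,P,o=cloud('wrist'); save(sys.argv[1],c['img']); z=P[...,2]; I=c['img'].mean(-1)
near=np.hypot(P[...,0]-.606,P[...,1]-.012)<.105
def rep(n,m):
    k,l,s,ce=cv2.connectedComponentsWithStats(cv2.morphologyEx(m.astype(np.uint8),cv2.MORPH_OPEN,np.ones((3,3))))
    i=1+s[1:,4].argmax(); q=P[l==i]; r=cv2.minAreaRect((q[:,:2]*1000).astype(np.float32))
    A=np.c_[q[:,:2]-q[:,:2].mean(0),np.ones(len(q))]
    print(n,s[i,4],'rect',np.round(r[0],1),np.round(r[1],1),round(r[2],2),'z',np.percentile(q[:,2],[5,50,95]).round(4),'plane',np.linalg.lstsq(A,q[:,2],rcond=None)[0].round(4))
rep('stage',near&(z>.020)&(z<.027)&(I<80))
rep('insert',near&(z>.018)&(z<.038)&(I>80)&(abs(P[...,0]-.606)<.063)&(abs(P[...,1]-.012)<.042))
go(.606,.012,.06,177.7)
E
python3 seat.py w18
```

```text
time: 38.73
ee_pos: [0.6048, 0.0117, 0.0378]
tcp_rot: [180.0, 0.0, 177.7]
wrist_force: [-1.2, 0.3, -0.2]
opening: 0.0721
time: 39.4
ee_pos: [0.6049, 0.0117, 0.1425]
tcp_rot: [180.0, 0.0, 177.7]
wrist_force: [0.3, -0.2, -1.2]
opening: 0.0719
stage 15827 rect [605.8  12.1] [118.6 159. ] 87.66 z [0.0219 0.023  0.0241] plane [-0.0001  0.0011  0.023 ]
insert 11389 rect [608.4  12.1] [ 67.2 115.8] 87.85 z [0.0291 0.0305 0.0317] plane [ 0.001  -0.0007  0.0303]
go: turn wz -0.0  shift [-0.0015  0.0004  0.0815] tilt [-1.7999e+02 -8.0000e-02  1.7769e+02] t 39.5
```

View pics/w18.png

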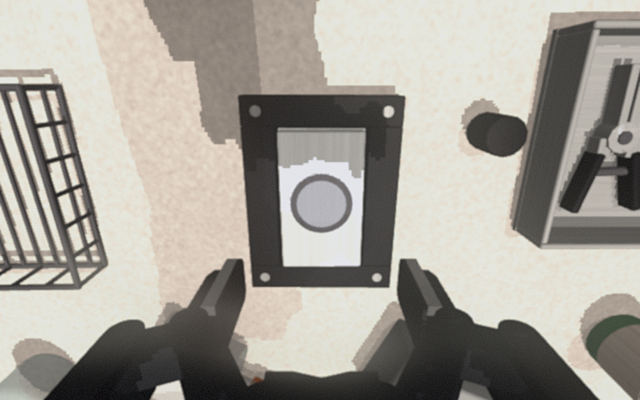

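```bash

python3 -m handwheel '[[-0.0015,0.0004,0.01,0,0,0],[0,0,0.015,0,0,0],[0,0,0.018,0,0,0],[0,0,0.018,0,0,0],[0,0,0.015,0,0,0],[0,0,0.01,0,0,0],[0,0,0.004,0,0,0],[0,0,0,0,0,0]]' -1 30
python3 -m handwheel '[[0,0,0.001,0,0,0],[0,0,0.001,0,0,0],[0,0,0.001,0,0,0],[0,0,0.001,0,0,0],[0,0,0,0,0,0],[0,0,0,0,0,0],[0,0,0,0,0,0],[0,0,0,0,0,0]]'
python3 -m handwheel '[[0,0,0.001,0,0,0],[0,0,0.001,0,0,0],[0,0,0.001,0,0,0],[0,0,0.001,0,0,0],[0,0,0,0,0,0],[0,0,0,0,0,0],[0,0,0,0,0,0],[0,0,0,0,0,0]]'
```

```text
time: 40.12
ee_pos: [0.6054, 0.0121, 0.0508]
tcp_rot: [-180.0, -0.2, 177.7]
wrist_force: [0.0, 0.3, 0.1]
opening: -0.0
time: 40.78
ee_pos: [0.6064, 0.012, 0.0489]
tcp_rot: [180.0, 0.0, 177.7]
wrist_force: [-0.1, -1.6, 0.0]
opening: -0.0001
time: 41.45
ee_pos: [0.6065, 0.012, 0.045]
tcp_rot: [180.0, 0.0, 177.7]
wrist_force: [-0.8, -0.1, 4.8]
opening: 0.0003
```

```bash

python3 -m handwheel '[[0,0,0.001,0,0,0],[0,0,0.001,0,0,0],[0,0,0.001,0,0,0],[0,0,0.001,0,0,0],[0,0,0,0,0,0],[0,0,0,0,0,0],[0,0,0,0,0,0],[0,0,0,0,0,0]]'
python3 -m handwheel '[[0,0,0.001,0,0,0],[0,0,0.001,0,0,0],[0,0,0.001,0,0,0],[0,0,0.001,0,0,0],[0,0,0,0,0,0],[0,0,0,0,0,0],[0,0,0,0,0,0],[0,0,0,0,0,0]]'
python3 -m handwheel '[[0,0,0.001,0,0,0],[0,0,0.001,0,0,0],[0,0,0,0,0,0],[0,0,0,0,0,0],[0,0,0,0,0,0],[0,0,0,0,0,0],[0,0,0,0,0,0],[0,0,0,0,0,0]]'
```

```text
time: 42.12
ee_pos: [0.6065, 0.012, 0.0411]
tcp_rot: [180.0, 0.0, 177.7]
wrist_force: [-0.8, 0.8, 5.4]
opening: 0.0002
time: 42.78
ee_pos: [0.6066, 0.012, 0.0407]
tcp_rot: [180.0, 0.2, 177.7]
wrist_force: [-13.8, -0.5, 31.3]
opening: 0.0002
time: 43.45
ee_pos: [0.6067, 0.012, 0.0406]
tcp_rot: [180.0, 0.2, 177.7]
wrist_force: [-20.8, -0.2, 45.6]
opening: 0.0001
```

```bash

python3 -m handwheel '[[0,0,-0.004,0,0,0],[0,0,-0.006,0,0,0],[0,0,-0.02,0,0,0],[0,0,-0.025,0,0,0],[0,0,-0.025,0,0,0],[0,0,-0.02,0,0,0],[0,0,-0.01,0,0,0],[0,0,0,0,0,0]]'
python3 -m handwheel '[[0,0,0,0,0,0],[0,0,0,0,0,0],[0,0,0,0,0,0],[0,0,0,0,0,0],[0,0,0,0,0,0],[0,0,0,0,0,0],[0,0,0,0,0,0],[0,0,0,0,0,0]]'
python3 seat.py w19
python3 - <<'E'
from h import *
A=np.load('topI.npy'); c,P,o=cloud('top'); save('top2',c['img'])
c2,P2,o=cloud('side'); save('side2',c2['img'])
P0=np.load('topP.npy')
def comps(P):
    z=P[...,2]; m=((z>.006)&(z<.12)&(P[...,0]>.15)&(P[...,0]<.85)&(abs(P[...,1])<.5)).astype(np.uint8)
    k,l,s,ce=cv2.connectedComponentsWithStats(m); return [(ce[i],s[i,4]) for i in range(1,k) if s[i,4]>100]
a,b=comps(P0),comps(P)
for ce,n in a:
    d=[np.hypot(*(ce-x[0])) for x in b]; print(ce.round(1),n,'nearest now',round(min(d),1),b[int(np.argmin(d))][1])
E
```

```text
time: 44.12
ee_pos: [0.6073, 0.0121, 0.1467]
tcp_rot: [180.0, 0.2, 177.7]
wrist_force: [-0.6, -0.2, 0.2]
opening: -0.0
time: 44.78
ee_pos: [0.6063, 0.012, 0.1447]
tcp_rot: [-180.0, -0.0, 177.7]
wrist_force: [-0.2, 0.4, -0.0]
opening: -0.0003
stage 14569 rect [605.8  12. ] [118.4 158.9] 87.67 z [0.0219 0.0231 0.0242] plane [-0.0004  0.0012  0.0231]
insert 10290 rect [605.5  11.9] [ 64.  110.1] 87.7 z [0.022  0.0232 0.0245] plane [0.0022 0.0018 0.0232]
go: turn wz -0.0  shift [ 0.0004 -0.      0.0848] tilt [180.     0.   177.69] t 44.8
[283.1  96. ] 1843 nearest now 14.5 710
[369.1  96.1] 2075 nearest now 15.9 639
[431.6  97.3] 688 nearest now 0.0 695
[212.  106.1] 646 nearest now 0.1 644
[321.3 169.6] 2750 nearest now 54.9 109
[450.4 175.5] 928 nearest now 1.3 940
[201.8 179.9] 3400 nearest now 0.9 4252
[269.8 185.9] 134 nearest now 1.1 109
[326.8 235. ] 314 nearest now 76.3 109
[261.5 247.4] 347 nearest now 62.4 109
[390.6 253.6] 366 nearest now 74.0 357
[195.5 262.3] 397 nearest now 82.6 4252
[455.4 264.4] 1187 nearest now 85.3 357
[276.6 325.9] 1241 nearest now 12.5 319
[394.8 325.4] 447 nearest now 3.5 357
```

View pics/side2.png

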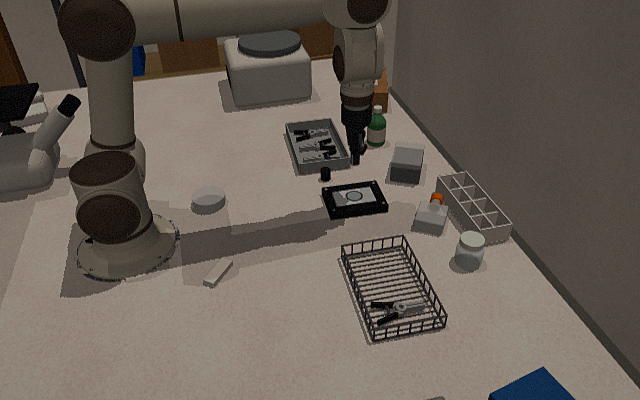

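```bash
python3 - <<'E'
from h import *
c,P,o=cloud('side')
for uv in [(402,307)]:
    p=P[uv[1]-2:uv[1]+3,uv[0]-2:uv[0]+3].reshape(-1,3); print('basket knuckle',np.nanmedian(p,0).round(3))
ok=True
c,P,o=cloud('wrist')
for q,ce,s in blobs(P,.013,.03,600,(.572,.3),.125): print('tray',ce.round(),s[4],clampfit(q))
print(o['qd'].round(2) if hasattr(o['qd'],'round') else o['qd'], o['time'])
E
```

```text
basket knuckle [ 0.589 -0.39   0.022]
tray [615. 141.] 4703 {'knuckle': array([0.5652, 0.2388]), 'grasp': array([0.5952, 0.2399]), 'th': np.float64(-177.8), 'len': np.float64(0.1109), 'w30': np.float64(0.0429), 'z': array([0.014 , 0.0194, 0.0212])}
tray [547. 135.] 1891 {'knuckle': array([0.5717, 0.1838]), 'grasp': array([0.5418, 0.185 ]), 'th': np.float64(-2.3), 'len': np.float64(0.0926), 'w30': np.float64(0.0021), 'z': array([0.0139, 0.0218, 0.0291])}
tray [593. 231.] 800 {'knuckle': array([0.6446, 0.2349]), 'grasp': array([0.6458, 0.2649]), 'th': np.float64(-92.2), 'len': np.float64(0.0832), 'w30': np.float64(0.0012), 'z': array([0.0139, 0.0218, 0.0294])}
[-0.05 -0.04 -0.08 -0.02  0.04 -0.02] 44.9833
```

```bash
python3 -c "
from workcell import order
print(order.job_done())"
```

```text
the job is handed in; nothing more can be done
None
```

All four clamps are sorted and the insert is pressed flush. I handed the job in after about 45 s of robot time, and the simulator gives no verdict.

- **Clamps:** I squeezed each at 30 N. One stayed at 44.8 mm, so it is seized and lies in the wire basket, about 74 mm from its middle along y. The other three closed to about 32–33 mm, so they are free and lie side by side in the solid tray.
- **Clamp checks:** All four lay flat in close views taken after release. At the end I re-measured the basket clamp and one tray clamp, and neither had moved. The other two tray clamps showed only in the final side picture, where they looked in place.
- **Insert:** It sits about 0.3 mm from the opening's centre, square to about 0.05° and level to about 0.003 rad. Its face is within about 0.1 mm of the stage top. The bed reached its stop with the push at 31 N, rising to 45 N at the fingertips.
- **Other things on the bench:** In the final side picture they stand where they began. My automatic before/after comparison from the top camera was no use for several of them, because the arm and its shadow merged or hid shapes there. For those, the side picture is my only check.
- **Disturbances:** I saw no clamp knocked aside and no slackening of the grip.

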